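Set out the tee-joint weld specimens in their trays

TASK

Set out the three tee-joint weld specimens for inspection: stand each one upright, lengthwise and in the middle of the tray of its own size - short tee in the short tray, medium in the medium, long in the long. Lower them onto the tray floor rather than dropping them, and leave the other test pieces where they lie.

Things in the scene. Friction and masses are not known exactly. Their poses are not given: they have to be found in the camera images.
- tee_short: the short tee-joint specimen, dark steel, loose, 0.25 to 0.65 kg: a flat base plate 60 long (along its x) x 38 wide (its y) x 8 thick, with an upright web plate 60 long x 10 thick x 45 high welded along its middle; 53 mm high overall. It starts standing on its base on the table. Origin: centre of its underside; z up through the web
- tee_medium: the medium tee-joint specimen, dark steel, loose, 0.25 to 0.65 kg: a flat base plate 80 long (along its x) x 38 wide (its y) x 8 thick, with an upright web plate 80 long x 10 thick x 45 high welded along its middle; 53 mm high overall. It starts standing on its base on the table. Origin: centre of its underside; z up through the web
- tee_long: the long tee-joint specimen, dark steel, loose, 0.25 to 0.65 kg: a flat base plate 100 long (along its x) x 38 wide (its y) x 8 thick, with an upright web plate 100 long x 10 thick x 45 high welded along its middle; 53 mm high overall. It starts standing on its base on the table. Origin: centre of its underside; z up through the web
- tray_short: the short tray, open-topped bright aluminium, fixed to the table: 88 long (along its x) x 62 wide (its y) x 12 high outside, walls 2 thick, floor 3 thick, so 84 x 58 inside. Origin: centre of its underside, on the table
- tray_medium: the medium tray, open-topped bright aluminium, fixed to the table: 108 long (along its x) x 62 wide (its y) x 12 high outside, walls 2 thick, floor 3 thick, so 104 x 58 inside. Origin: centre of its underside, on the table
- tray_long: the long tray, open-topped bright aluminium, fixed to the table: 128 long (along its x) x 62 wide (its y) x 12 high outside, walls 2 thick, floor 3 thick, so 124 x 58 inside. Origin: centre of its underside, on the table
- corner_piece: NOT a tee, leave it: corner-joint specimen of dark steel, loose, base 80 x 60 x 8 with an upright 10 thick plate along one long edge (its +y edge) instead of the middle, 48 high overall. Origin: centre of its underside
- lap_piece: NOT a tee, leave it: lap-joint specimen of dark steel, loose, two flat 90 x 45 x 8 plates overlapping, 90 x 73 x 16 overall. Origin: under its middle, on the table
- butt_piece: NOT a tee, leave it: flat butt-welded plate of dark steel, loose, 100 x 60 x 10 with a bright weld bead along its top. Origin: centre of its underside
- pipe_piece: NOT a tee, leave it: pipe specimen of dark steel, loose, a standing tube 60 across, 48 inside, 40 high. Origin: centre of its underside
Not all that is in view belongs to the job. What is shaped like the tee_long but pink or red is not meant.

How it is judged:
At the end, for the whole second after the job is handed in: Each tee stands released and at rest on the floor of the tray of its own size (underside under 8 mm above the tray's underside), upright within 0.1 rad, its centre within 13 mm of the tray's centre seen from above, its length along the tray's length within 0.22 rad (either way round) (horizontal distance between tee_short and tray_short below 0.013 m and z of tee_short in the frame of tray_short between -0.001 and 0.008 m and angle between each of tee_short, tee_medium, tee_long's own z axis and vertical below 0.1 rad and angle between the x axis of tee_short and the x axis of tray_short, either way round below 0.22 rad and linear speed of each of tee_short, tee_medium, tee_long below 0.02 m/s and angular speed of each of tee_short, tee_medium, tee_long below 0.1 rad/s and horizontal distance between tee_medium and tray_medium below 0.013 m and z of tee_medium in the frame of tray_medium between -0.001 and 0.008 m and angle between the x axis of tee_medium and the x axis of tray_medium, either way round below 0.22 rad and horizontal distance between tee_long and tray_long below 0.013 m and z of tee_long in the frame of tray_long between -0.001 and 0.008 m and angle between the x axis of tee_long and the x axis of tray_long, either way round below 0.22 rad); the robot touches nothing.
It fails at once if the short tee is dropped or thrown: out of the gripper and moving faster than 0.6 m/s (a fall of about 2 cm) (linear speed of tee_short above 0.6 m/s and contact force between tee_short and the fingers below 0.05 N and contact force between tee_short and the arm below 0.05 N).
It fails at once if the medium tee is dropped or thrown: out of the gripper and moving faster than 0.6 m/s (a fall of about 2 cm) (linear speed of tee_medium above 0.6 m/s and contact force between tee_medium and the fingers below 0.05 N and contact force between tee_medium and the arm below 0.05 N).
It fails at once if the long tee is dropped or thrown: out of the gripper and moving faster than 0.6 m/s (a fall of about 2 cm) (linear speed of tee_long above 0.6 m/s and contact force between tee_long and the fingers below 0.05 N and contact force between tee_long and the arm below 0.05 N).
It fails at once if another test piece (corner, lap, butt or pipe) is shifted by more than 20 mm (distance of any of corner_piece, lap_piece, butt_piece, pipe_piece from where it was at the start of the episode above 0.02 m).
It also fails if it takes over 90 s, if anything falls off the work surface, if the arm or the gripper's body presses on something with over 40 N, if the wrist force passes 120 N, or if a joint passes its speed limit or range.

ROBOT

A 6-joint arm with a two-finger parallel gripper is mounted at the origin on the work surface. World frame = base frame: x ahead of the robot, y to its left, z up, the work surface at z = 0. Lengths are in m, angles in rad, forces in N, time in s.
With the tool pointing down it reaches from about 0.25 to 0.775 m from the base axis. Payload 4 kg.
Tool frame: the origin (TCP) lies on the centre line of the jaws, within the pads' length; the fingertips stand 25 mm ahead of it and the grasp point (between the pads) lies 6 mm ahead of it; z points along the fingers, y is the line along which they close (so a half turn about z gives the same grasp; the last joint's range is limited). The gripper opens to 94 mm and grips with 3 to 60 N. Pads are 16 mm wide; open, the fingers measure 119 mm over their backs; the gripper's body (75 mm by 177 mm) begins 78 mm behind the grasp point.
Start: joints at [1.161, 0.087, 1.371, -0, 1.684, -0.103], TCP at [0.166, 0.524, 0.231] pointing down, gripper open.
Joint ranges: [-3.1, 3.1], [-0.76, 2.03], [0.27, 2.55], [-1.08, 4.22], [0.17, 2.65], [-2.57, 2.57]. Speed limits (rad/s): [2.79, 2.79, 3.14, 3.14, 3.14, 3.14].

INTERFACE

Orientations are given as [roll, pitch, yaw] about the fixed x, y, z axes, in that order (R = Rz(yaw) Ry(pitch) Rx(roll)).
In Python, from bench import robot, imaging gives the robot as it stands. The module is installed in compiled form; this text tells all that it offers.
- The arm moves only by the tool drive_tool, never from a script. Its argument "series" is a list of rows, each a list of 3 entries, a list of its own where there are three numbers: the finger opening in m, from 0 to 0.094, then the shift along the tool's x, y, z in m, then the turn, a rotation vector about the tool's x, y, z in rad. A call has 1 to 5 rows; each row is the pose to reach, as a shift and turn from the pose commanded when the call began, along the tool's axes at that moment; what a row does not reach only later rows make up. A row lasts 1/8 s, in which the tool goes at most 62.5 mm and 10.7 degrees, less where a joint would pass 70% of its speed; a pose out of reach is approached as far as the arm can. A call with a gripper value outside its range is refused whole. The fingers move at their own pace and stop on an object; the grip force is fixed at half the most. Time passes only in rows, so rows that repeat a pose let the fingers close. It gives the time, the measured TCP pose, the force, the opening and the grip force at its end, in the units of the state.
- robot.get_obs(): the state, without advancing time (a new reading comes with each control period).
- imaging.snapshot(name): name is "scene" or "top"; returns the picture (384x512x3 uint8, red, green, blue); there is no depth.
- imaging.get_calibration(name): a dict with "intrinsics" (3x3 intrinsics, pixels), "k1" (the pictures are not rectified: a ray, as slopes to the right and down, at radius r is drawn at 1 + k1 r^2 times it, then the intrinsics apply), "position" and "rotation" of the camera in the world. Camera axes: x right, y up, looking along -z (the intrinsics and any distortion apply to the point x, -y, -z); pixel columns grow to the right and rows downward; lengths in m; the calibration is good to about 2 mm. A picture is of the moment at which its call begins. get_calibration takes no time and is no camera call.
- robot.close_job(): hands the job in; it is judged then, once.
The state is a dict: "time": time; "joint_positions": joint angles; "qvel": joint speeds; "joint_torque": joint torques, N m; "tool_pos": TCP position; "ee_rot": TCP orientation; "wrist_force": force on the tool from outside, world axes, zero at the start; "wrist_torque": the same for the moment, N m; "width": finger opening in m; "finger_force": force on a finger pad.
Only numpy, scipy, OpenCV 4.12 (cv2) and the standard library are available. Lean on these libraries where they do the work, as an engineer would, in place of code of your own. Each camera call takes 0.05 s, during which the arm holds its last target. There are 200 camera calls.

## Working session

There is one attempt and no reset: what is moved stays moved. The work goes in short steps, Python scripts to look and compute and a tool call to move; the robot and the scene stay as the last step left them, time stands still between calls to the robot, and variables do not carry over. Pictures are saved under pics/ and viewed, at most 14 in all, crops included, and the job is handed in when it is done.

Besides the shell and the picture viewer there is one more tool, called after ">>>" by a JSON object that holds its "op" and its "data". drive_tool: Moves the arm, as the interface text tells. Its arguments: {"type":"object","properties":{"series":{"type":"array"}},"required":["series"]}

```bash
mkdir -p pics
python3 - <<'E'
from bench import robot, imaging
import cv2
for n in("top","scene"):
    cv2.imwrite(f"pics/{n}0.png",cv2.resize(imaging.snapshot(n)[:,:,::-1],(800,600),interpolation=cv2.INTER_CUBIC))
    print(imaging.get_calibration(n))
print(robot.get_obs())
E
```

```text
{'intrinsics': array([[359.74072145,   0.        , 254.33953742],
       [  0.        , 359.74072145, 187.704641  ],
       [  0.        ,   0.        ,   1.        ]]), 'k1': -0.023589826761823564, 'position': array([0.45220395, 0.00281534, 1.04111997]), 'rotation': array([ 0.14461773, -0.00375726, -1.59534361])}
{'intrinsics': array([[371.46624047,   0.        , 261.25738381],
       [  0.        , 371.46624047, 201.11021393],
       [  0.        ,   0.        ,   1.        ]]), 'k1': -0.0035344953613190093, 'position': array([1.46351555, 0.28261607, 0.6321056 ]), 'rotation': array([0.99144833, 0.02303145, 1.87116492])}
{'time': 0.1, 'joint_positions': array([ 1.16093980e+00,  8.78550143e-02,  1.37207624e+00,  2.03590589e-06,
        1.68357631e+00, -1.03096264e-01]), 'qvel': array([-0.00051017, -0.0009041 , -0.00266549, -0.00185309,  0.0001537 ,
        0.0012753 ]), 'joint_torque': array([ 2.11907281e-03, -3.41255701e+01, -3.03300691e+01,  7.20044668e-02,
        3.05128272e-02, -8.71077350e-05]), 'tool_pos': array([0.16591318, 0.52392531, 0.22944905]), 'ee_rot': array([-3.13968812e+00, -1.99083259e-04,  2.83483243e+00]), 'wrist_force': array([-0.48914904,  0.26656619, -0.25279449]), 'wrist_torque': array([ 0.02814936, -0.00437339,  0.02283412]), 'finger_force': 0.0, 'width': 0.09406396832635029}
```

View pics/top0.png

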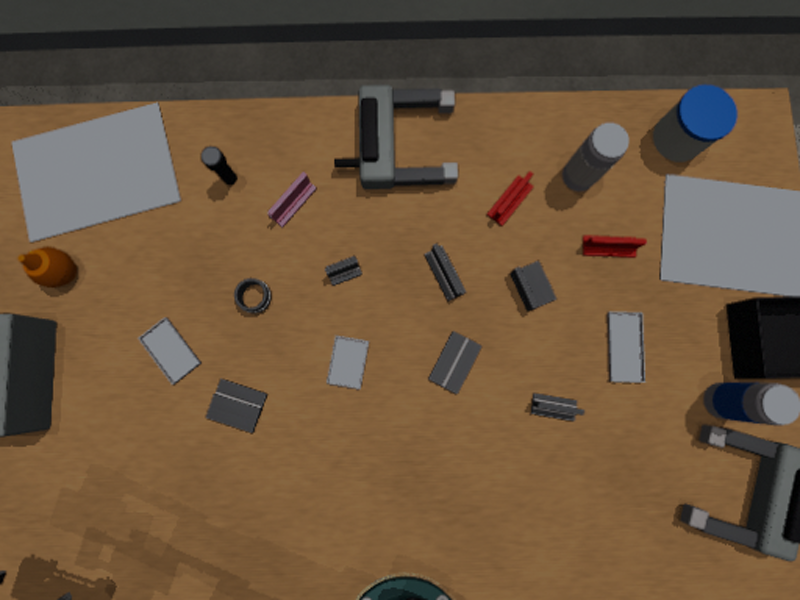

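View pics/scene0.png

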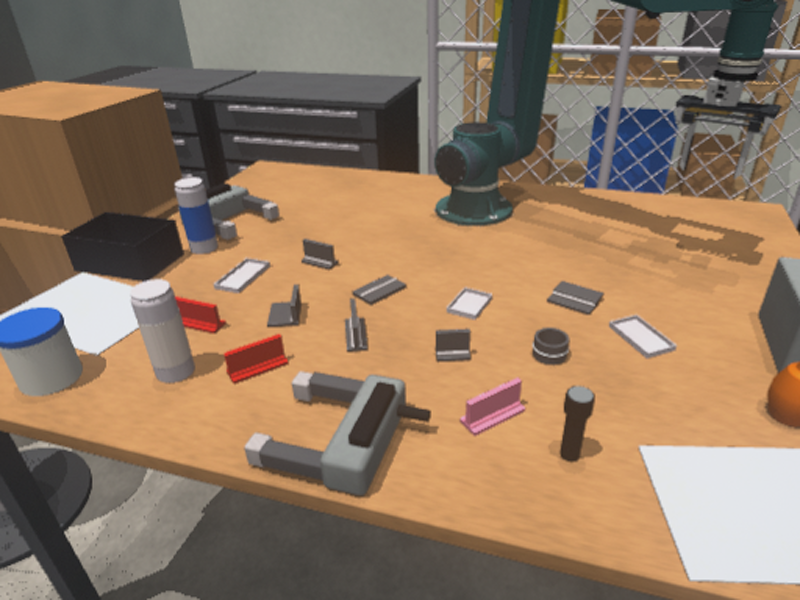

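```bash
cat > h.py <<'E'
import numpy as np, cv2
from scipy.optimize import minimize
from scipy.spatial.transform import Rotation as R
from bench import robot, imaging
S=6
def proj(P,c):
    q=(np.asarray(P)-c['position'])@R.from_euler('xyz',c['rotation']).as_matrix()
    s=np.c_[q[:,0],-q[:,1]]/-q[:,2:]
    s=s*(1+c['k1']*(s**2).sum(1,keepdims=True))
    K=c['intrinsics']; return s*K[0,0]+K[:2,2]
def plane(uv,c,z=0):
    K=c['intrinsics']; s0=(np.array(uv,float)-K[:2,2])/K[0,0]; s=s0.copy()
    for _ in range(9): s=s0/(1+c['k1']*(s@s))
    d=R.from_euler('xyz',c['rotation']).as_matrix()@[s[0],-s[1],-1]
    return c['position']+d*(z-c['position'][2])/d[2]
def box(l,w,z0,z1): return np.array([[x,y,z] for x in(-l/2,l/2) for y in(-w/2,w/2) for z in(z0,z1)])
def tee(l): return [box(l,.038,0,.008),box(l,.010,.008,.053)]
def tray(l): return [box(l,.062,0,.012)]
def render(p,parts,c,off,shape,z=0):
    m=np.zeros(shape,np.uint8); Rz=R.from_euler('z',p[2]).as_matrix()
    for b in parts:
        uv=(proj(b@Rz.T+[p[0],p[1],z],c)+.5-off)*S
        cv2.fillConvexPoly(m,cv2.convexHull(np.round(uv*16-8).astype(np.int32)),1,cv2.LINE_8,4)
    return m
def fit(img,c,uv,parts,yaws,half=34,z=0,keep=None):
    u,v=int(uv[0]),int(uv[1]); off=np.array([u-half,v-half])
    cr=img[v-half:v+half,u-half:u+half].astype(np.float32)
    big=cv2.resize(cr,None,fx=S,fy=S,interpolation=cv2.INTER_CUBIC)
    sat=(big.max(2)-big.min(2))/(big.max(2)+1)
    m=(sat<.30).astype(np.uint8)
    n,l,st,cen=cv2.connectedComponentsWithStats(m)
    ctr=(np.array(uv)-off)*S; ar=[(st[i,4]if np.hypot(*(cen[i]-ctr))<12*S else 0) for i in range(1,n)]
    m=(l==1+int(np.argmax(ar))).astype(np.uint8)
    p0=plane(uv,c,.01); best=None
    f=lambda p:(render(p,parts,c,off,m.shape,z)!=m).sum()/m.sum()
    for y in yaws:
        sx=np.array([[0,0,0],[.008,0,0],[0,.008,0],[0,0,.2]])+[p0[0],p0[1],y]
        r=minimize(f,sx[0],method='Nelder-Mead',options=dict(initial_simplex=sx,xatol=1e-5,fatol=1e-5))
        r=minimize(f,r.x,method='Nelder-Mead',options=dict(initial_simplex=r.x+np.array([[0,0,0],[.003,0,0],[0,.003,0],[0,0,.05]]),xatol=1e-5,fatol=1e-5))
        if best is None or r.fun<best.fun: best=r
    return best.x,best.fun,m
E
python3 - <<'E'
from h import *
img=imaging.snapshot('top'); c=imaging.get_calibration('top')
cv2.imwrite('pics/top1.png',img[:,:,::-1])
o=robot.get_obs()
its={'tee_short':((343,270),tee,[.06,.08,.1]),'tee_medium':((556,407),tee,[.06,.08,.1]),'tee_long':((445,272),tee,[.06,.08,.1]),
'tray_a':((170,350),tray,[.088,.108,.128]),'tray_b':((348,362),tray,[.088,.108,.128]),'tray_c':((626,347),tray,[.088,.108,.128])}
ov=cv2.resize(img,None,fx=4,fy=4,interpolation=cv2.INTER_CUBIC)
for k,(uv,mk,Ls) in its.items():
    uv=np.array(uv)*.64
    for L in Ls:
        x,e,m=fit(img,c,uv,mk(L),np.arange(0,3.1,.52))
        print(k,L,x.round(4),round(e,3))
def crop(u,v): return ov[int((v*.64-34)*4):int((v*.64+34)*4),int((u*.64-34)*4):int((u*.64+34)*4)]
g=np.hstack([crop(343,270),crop(445,272),crop(548,400)])
cv2.imwrite('pics/crop1.png',cv2.resize(g,(798,266))[:,:,::-1])
E
```

```text
tee_short 0.06 [0.65   0.0956 1.9179] 0.082
tee_short 0.08 [0.6522 0.0896 1.929 ] 0.438
tee_short 0.1 [0.6559 0.0803 1.9436] 0.792
tee_medium 0.06 [ 0.3893 -0.2794  1.3774] 0.218
tee_medium 0.08 [ 0.3885 -0.2836  1.3772] 0.067
tee_medium 0.1 [ 0.3897 -0.2771  1.3709] 0.312
tee_long 0.06 [ 0.6292 -0.0991  3.557 ] 0.387
tee_long 0.08 [ 0.6363 -0.0958  0.4308] 0.199
tee_long 0.1 [ 0.6404 -0.094   0.4421] 0.065
tray_a 0.088 [0.5013 0.4135 0.6603] 0.176
tray_a 0.108 [0.5076 0.4185 0.6567] 0.01
tray_a 0.128 [0.5138 0.4232 0.6586] 0.186
tray_b 0.088 [0.479  0.0901 2.938 ] 0.023
tray_b 0.108 [ 0.4854  0.0888 -0.1967] 0.212
tray_b 0.128 [ 0.4971  0.0864 -0.1974] 0.427
tray_c 0.088 [ 0.4817 -0.4232  3.0863] 0.324
tray_c 0.108 [ 0.4846 -0.4235  3.0816] 0.174
tray_c 0.128 [ 0.4939 -0.4238 -0.0493] 0.025
```

View pics/crop1.png

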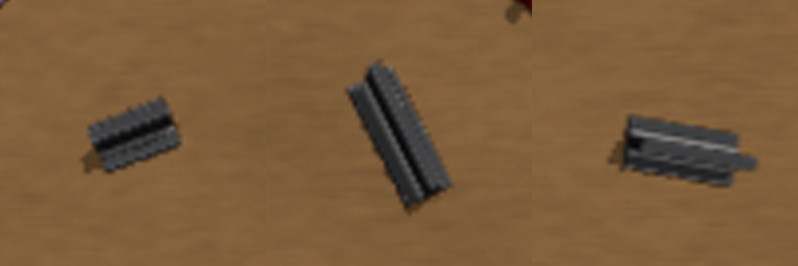

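Candidates, in 800x600 top-view pixels: dark tees at (343,270), (445,272) and (556,407). The pink piece (292,200) and the red ones (510,198), (613,246) are excluded by colour. The corner piece (533,286) has its plate on one edge, so it is not a tee. The crop shows three dark tees with central webs. Silhouette fits identify them clearly as short, long and medium in that order. The trays are short at (348,362), medium at (170,350) and long at (626,347).

```bash
cat >> h.py <<'E'
def go(*tg):
    """print tool-frame shift and z turn for successive targets (x,y,z,yaw)"""
    o=robot.get_obs(); p=o['tool_pos']; A=R.from_euler('xyz',o['ee_rot'])
    for t in tg:
        y=t[3]; d=A.inv().apply(np.array(t[:3])-p); B=R.from_euler('xyz',[np.pi,0,y])
        q1=np.arctan2(t[1],t[0])
        print(d.round(4),(A.inv()*B).as_rotvec().round(4),'q6',round(q1+np.pi/2-y,2)); p=np.array(t[:3]);A=B
E
python3 -c "
from h import *
go((.408,.310,.23,1.918),(.65,.0956,.23,1.918),(.65,.0956,.1,1.918),(.65,.0956,.045,1.918))"
```

```text
[-0.2954 -0.1309 -0.0003] [-1.600e-03  6.000e-04  9.168e-01] q6 0.3
[-0.284   0.1546  0.    ] [0. 0. 0.] q6 -0.2
[ 0.   -0.    0.13] [0. 0. 0.] q6 -0.2
[ 0.    -0.     0.055] [0. 0. 0.] q6 -0.2
```

>>> {"op": "drive_tool", "data": {"series": [[0.094,[-0.06,-0.026,0],[0,0,0.183]],[0.094,[-0.118,-0.052,0],[0,0,0.366]],[0.094,[-0.177,-0.078,0],[0,0,0.55]],[0.094,[-0.236,-0.104,0],[0,0,0.733]],[0.094,[-0.295,-0.131,0],[0,0,0.917]]]}}

```text
time: 0.78
tool_pos: [0.4012, 0.3157, 0.2302]
ee_rot: [-3.142, -0.0, 1.912]
wrist_force: [0.8, 0.6, 0.7]
width: 0.0941
finger_force: 0.0
```

>>> {"op": "drive_tool", "data": {"series": [[0.094,[-0.057,0.031,0],[0,0,0]],[0.094,[-0.113,0.062,0],[0,0,0]],[0.094,[-0.17,0.093,0],[0,0,0]],[0.094,[-0.227,0.124,0],[0,0,0]],[0.094,[-0.284,0.155,0],[0,0,0]]]}}

```text
time: 1.4
tool_pos: [0.6354, 0.1087, 0.23]
ee_rot: [-3.141, -0.001, 1.918]
wrist_force: [0.2, 0.8, 0.4]
width: 0.0944
finger_force: 0.0
```

```bash
python3 -c "
from h import *
go((.65,.0956,.1,1.918),(.65,.0956,.045,1.918))"
```

```text
[-0.0173  0.0093  0.13  ] [-0.0004 -0.0005 -0.0003] q6 -0.2
[ 0.    -0.     0.055] [0. 0. 0.] q6 -0.2
```

>>> {"op": "drive_tool", "data": {"series": [[0.094,[0,0,0.04],[0,0,0]],[0.094,[0,0,0.08],[0,0,0]],[0.094,[0,0,0.11],[0,0,0]],[0.094,[0,0,0.13],[0,0,0]],[0.094,[0,0,0.13],[0,0,0]]]}}

```text
time: 2.02
tool_pos: [0.633, 0.1102, 0.0984]
ee_rot: [-3.138, -0.001, 1.918]
wrist_force: [-0.4, 0.3, 0.1]
width: 0.0939
finger_force: 0.0
```

```bash
python3 -c "
from h import *
go((.65,.0956,.045,1.918))
cv2.imwrite('pics/s1.png',cv2.resize(imaging.snapshot('scene')[130:260,220:380,::-1],(800,650))[:600])"
```

```text
[-0.0195  0.0112  0.0533] [-0.0039 -0.0011 -0.0002] q6 -0.2
```

View pics/s1.png

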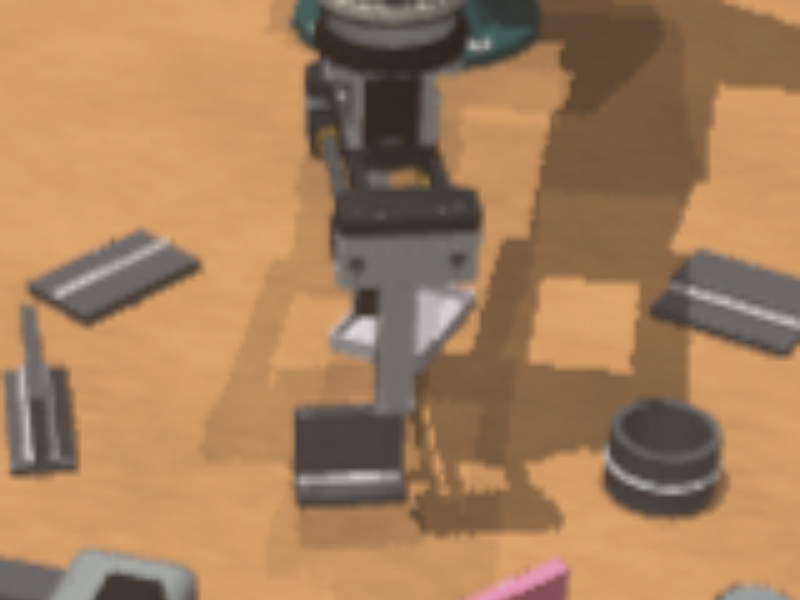

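The picture shows the short tee (350,460) with the fingers about 20 mm to its right, which agrees with the measured pose. I'll correct that.

>>> {"op": "drive_tool", "data": {"series": [[0.094,[-0.01,0.0055,0],[0,0,0]],[0.094,[-0.0195,0.011,0],[0,0,0]],[0.094,[-0.0195,0.011,0.02],[0,0,0]],[0.094,[-0.0195,0.011,0.04],[0,0,0]],[0.094,[-0.0195,0.011,0.053],[0,0,0]]]}}

```text
time: 2.7
tool_pos: [0.6495, 0.0957, 0.0442]
ee_rot: [-3.137, -0.001, 1.918]
wrist_force: [0.8, 0.8, -0.3]
width: 0.0945
finger_force: 0.0
```

>>> {"op": "drive_tool", "data": {"series": [[0.05,[0,0,0],[0,0,0]],[0.02,[0,0,0],[0,0,0]],[0.0,[0,0,0],[0,0,0]],[0.0,[0,0,0],[0,0,0]],[0.0,[0,0,0],[0,0,0]]]}}

```text
time: 3.32
tool_pos: [0.6514, 0.0957, 0.048]
ee_rot: [3.141, 0.0, 1.918]
wrist_force: [-0.4, 0.8, 0.3]
width: 0.0474
finger_force: 0.0
```

>>> {"op": "drive_tool", "data": {"series": [[0.0,[0,0,0],[0,0,0]],[0.0,[0,0,0],[0,0,0]],[0.0,[0,0,0],[0,0,0]],[0.0,[0,0,0],[0,0,0]],[0.0,[0,0,0],[0,0,0]]]}}

```text
time: 3.95
tool_pos: [0.6512, 0.0956, 0.0474]
ee_rot: [3.142, -0.0, 1.918]
wrist_force: [-0.2, 1.1, -0.4]
width: 0.0101
finger_force: 30.0
```

```bash
python3 -c "
from h import *
go((.651,.0956,.1,1.918),(.479,.0901,.1,2.938),(.479,.0901,.051,2.938))"
```

```text
[ 0.     -0.0002 -0.0526] [ 0.     -0.0001 -0.0002] q6 -0.2
[ 0.0534 -0.1636 -0.    ] [ 0.    0.   -1.02] q6 -1.18
[ 0.    -0.     0.049] [0. 0. 0.] q6 -1.18
```

>>> {"op": "drive_tool", "data": {"series": [[0.0,[0,0,-0.01],[0,0,0]],[0.0,[0,0,-0.02],[0,0,0]],[0.0,[0,0,-0.035],[0,0,0]],[0.0,[0,0,-0.05],[0,0,0]],[0.0,[0,0,-0.053],[0,0,0]]]}}

```text
time: 4.58
tool_pos: [0.6524, 0.0957, 0.1032]
ee_rot: [3.137, 0.001, 1.918]
wrist_force: [-0.1, -0.9, -4.1]
width: 0.0096
finger_force: 30.0
```

>>> {"op": "drive_tool", "data": {"series": [[0.0,[0.01,-0.031,0],[0,0,-0.17]],[0.0,[0.022,-0.065,0],[0,0,-0.35]],[0.0,[0.033,-0.1,0],[0,0,-0.53]],[0.0,[0.044,-0.135,0],[0,0,-0.71]],[0.0,[0.0534,-0.1636,0],[0,0,-0.88]]]}}

```text
time: 5.2
tool_pos: [0.4776, 0.0901, 0.1004]
ee_rot: [-3.142, -0.0, 2.803]
wrist_force: [0.1, 0.1, -2.6]
width: 0.0095
finger_force: 30.0
```

>>> {"op": "drive_tool", "data": {"series": [[0.0,[0,0,0],[0,0,-0.14]],[0.0,[0,0,0],[0,0,-0.14]],[0.0,[0,0,0],[0,0,-0.14]]]}}

```text
time: 5.58
tool_pos: [0.4795, 0.0902, 0.1006]
ee_rot: [3.141, 0.0, 2.936]
wrist_force: [-0.6, 0.6, -2.3]
width: 0.01
finger_force: 30.0
```

```bash
python3 -c "
from h import *
go((.479,.0901,.051,2.938))"
```

```text
[ 0.0004 -0.0002  0.0496] [ 0.0002  0.0003 -0.0022] q6 -1.18
```

>>> {"op": "drive_tool", "data": {"series": [[0.0,[0,0,0.015],[0,0,0]],[0.0,[0,0,0.03],[0,0,0]],[0.0,[0,0,0.04],[0,0,0]],[0.0,[0,0,0.045],[0,0,0]],[0.0,[0,0,0.045],[0,0,0]]]}}

```text
time: 6.2
tool_pos: [0.4789, 0.0902, 0.0549]
ee_rot: [-3.141, -0.001, 2.938]
wrist_force: [-1.1, 0.0, -2.5]
width: 0.0098
finger_force: 30.0
```

>>> {"op": "drive_tool", "data": {"series": [[0.0,[0,0,0.002],[0,0,0]],[0.0,[0,0,0.004],[0,0,0]],[0.0,[0,0,0.004],[0,0,0]]]}}

```text
time: 6.58
tool_pos: [0.4792, 0.0902, 0.0516]
ee_rot: [3.141, 0.0, 2.938]
wrist_force: [0.3, 0.5, -2.6]
width: 0.0099
finger_force: 30.0
```

```bash
python3 -c "
from h import *
go((.479,.0901,.0505,2.938))
cv2.imwrite('pics/s2.png',cv2.resize(imaging.snapshot('scene')[130:250,220:380,::-1],(800,600)))"
```

```text
[ 0.0002 -0.0002  0.0011] [ 0.0002  0.0002 -0.0003] q6 -1.18
```

View pics/s2.png

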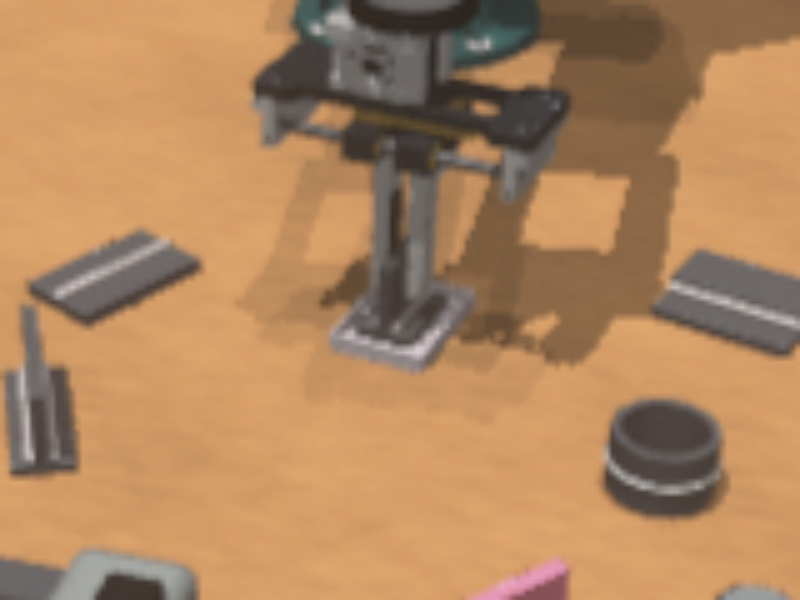

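The tee sits centred in the short tray at (400,330), about 1 mm above the floor. I'll lower it the last bit, release and lift.

>>> {"op": "drive_tool", "data": {"series": [[0.0,[0,0,0.001],[0,0,0]],[0.0,[0,0,0.0015],[0,0,0]],[0.02,[0,0,0.0015],[0,0,0]],[0.05,[0,0,0.0015],[0,0,0]],[0.08,[0,0,0.0015],[0,0,0]]]}}

```text
time: 7.25
tool_pos: [0.4795, 0.0903, 0.0503]
ee_rot: [3.141, 0.001, 2.938]
wrist_force: [0.0, 0.5, -0.2]
width: 0.0364
finger_force: 0.0
```

>>> {"op": "drive_tool", "data": {"series": [[0.08,[0,0,0],[0,0,0]],[0.08,[0,0,-0.02],[0,0,0]],[0.08,[0,0,-0.05],[0,0,0]],[0.08,[0,0,-0.1],[0,0,0]],[0.08,[0,0,-0.13],[0,0,0]]]}}

```text
time: 7.88
tool_pos: [0.48, 0.0903, 0.1827]
ee_rot: [3.141, 0.003, 2.938]
wrist_force: [0.8, 0.6, -0.5]
width: 0.0797
finger_force: 0.0
```

```bash
python3 -c "
from h import *
go((.560,-.005,.17,3.5836),(.6404,-.094,.17,3.5836),(.6404,-.094,.046,3.5836))"
```

```text
[-0.0976 -0.0771  0.013 ] [-1.000e-04  3.600e-03 -6.458e-01] q6 -2.02
[-0.0346 -0.1148 -0.    ] [0. 0. 0.] q6 -2.16
[ 0.    -0.     0.124] [0. 0. 0.] q6 -2.16
```

>>> {"op": "drive_tool", "data": {"series": [[0.09,[-0.025,-0.019,0.0],[0,0,-0.16]],[0.09,[-0.05,-0.038,0.005],[0,0,-0.32]],[0.09,[-0.075,-0.058,0.01],[0,0,-0.48]],[0.09,[-0.098,-0.077,0.013],[0,0,-0.646]],[0.09,[-0.098,-0.077,0.013],[0,0,-0.646]]]}}

```text
time: 8.5
tool_pos: [0.56, -0.0064, 0.1661]
ee_rot: [3.141, -0.001, -2.703]
wrist_force: [-1.2, 0.5, 0.3]
width: 0.0899
finger_force: 0.0
```

>>> {"op": "drive_tool", "data": {"series": [[0.09,[-0.012,-0.038,0],[0,0,0]],[0.09,[-0.023,-0.076,0],[0,0,0]],[0.09,[-0.035,-0.115,0],[0,0,0]],[0.09,[-0.035,-0.115,0.04],[0,0,0]],[0.09,[-0.035,-0.115,0.06],[0,0,0]]]}}

```text
time: 9.12
tool_pos: [0.6391, -0.0931, 0.1044]
ee_rot: [3.139, -0.003, -2.701]
wrist_force: [-0.2, -0.5, -0.4]
width: 0.0897
finger_force: 0.0
```

```bash
python3 -c "
from h import *
go((.6404,-.094,.046,3.5836))"
```

```text
[-0.001  -0.0016  0.0584] [ 0.0031 -0.0028 -0.001 ] q6 -2.16
```

>>> {"op": "drive_tool", "data": {"series": [[0.09,[-0.001,-0.0015,0.02],[0,0,0]],[0.09,[-0.001,-0.0015,0.04],[0,0,0]],[0.09,[-0.001,-0.0015,0.055],[0,0,0]],[0.06,[-0.001,-0.0015,0.058],[0,0,0]],[0.03,[-0.001,-0.0015,0.058],[0,0,0]]]}}

```text
time: 9.75
tool_pos: [0.6422, -0.0949, 0.0493]
ee_rot: [-3.141, 0.001, -2.699]
wrist_force: [-0.4, -0.0, -0.6]
width: 0.0737
finger_force: 0.0
```

>>> {"op": "drive_tool", "data": {"series": [[0.0,[0,0,0],[0,0,0]],[0.0,[0,0,0],[0,0,0]],[0.0,[0,0,0],[0,0,0]],[0.0,[0,0,0],[0,0,0]],[0.0,[0,0,0],[0,0,0]]]}}

```text
time: 10.38
tool_pos: [0.642, -0.0949, 0.049]
ee_rot: [3.141, 0.0, -2.699]
wrist_force: [0.5, 1.0, -0.6]
width: 0.0233
finger_force: 0.0
```

>>> {"op": "drive_tool", "data": {"series": [[0.0,[0,0,0],[0,0,0]],[0.0,[0,0,0],[0,0,0]]]}}

```text
time: 10.62
tool_pos: [0.6414, -0.0938, 0.0489]
ee_rot: [3.139, -0.0, -2.699]
wrist_force: [-2.8, 3.4, 1.3]
width: 0.0098
finger_force: 30.0
```

```bash
python3 -c "
from h import *
print(robot.get_obs()['tool_pos'])
go((.6404,-.094,.12,3.5836),(.57,-.26,.12,3.33),(.494,-.4238,.12,3.0925),(.494,-.4238,.055,3.0925))"
```

```text
[ 0.64140217 -0.09379207  0.04889228]
[ 0.001   0.0004 -0.0711] [ 0.0026 -0.0004  0.0005] q6 -2.16
[ 0.1346 -0.1199 -0.    ] [ 0.     -0.      0.2536] q6 -2.19
[ 0.1053 -0.1467 -0.    ] [-0.     -0.      0.2375] q6 -2.23
[ 0.    -0.     0.065] [0. 0. 0.] q6 -2.23
```

>>> {"op": "drive_tool", "data": {"series": [[0.0,[0,0,-0.01],[0,0,0]],[0.0,[0,0,-0.025],[0,0,0]],[0.0,[0,0,-0.045],[0,0,0]],[0.0,[0,0,-0.065],[0,0,0]],[0.0,[0,0,-0.08],[0,0,0]]]}}

```text
time: 11.25
tool_pos: [0.6427, -0.0952, 0.1317]
ee_rot: [-3.14, 0.002, -2.699]
wrist_force: [0.9, 0.4, -5.7]
width: 0.0097
finger_force: 30.0
```

>>> {"op": "drive_tool", "data": {"series": [[0.0,[0.022,-0.02,0],[0,0,0.05]],[0.0,[0.05,-0.045,0],[0,0,0.1]],[0.0,[0.078,-0.07,0],[0,0,0.15]],[0.0,[0.107,-0.095,0],[0,0,0.2]],[0.0,[0.135,-0.12,0],[0,0,0.254]]]}}

```text
time: 11.88
tool_pos: [0.5708, -0.2623, 0.1298]
ee_rot: [-3.141, 0.001, -2.955]
wrist_force: [0.9, 1.2, -5.7]
width: 0.0102
finger_force: 30.0
```

>>> {"op": "drive_tool", "data": {"series": [[0.0,[0.025,-0.033,0],[0,0,0.05]],[0.0,[0.05,-0.07,0],[0,0,0.1]],[0.0,[0.075,-0.105,0],[0,0,0.16]],[0.0,[0.095,-0.132,0],[0,0,0.21]],[0.0,[0.105,-0.147,0],[0,0,0.237]]]}}

```text
time: 12.5
tool_pos: [0.4947, -0.4269, 0.1295]
ee_rot: [-3.141, 0.0, 3.09]
wrist_force: [0.1, 1.7, -6.8]
width: 0.01
finger_force: 30.0
```

```bash
python3 -c "
from h import *
go((.494,-.4238,.056,3.0925))"
```

```text
[0.0009 0.0031 0.0735] [-0.0004  0.0003 -0.0025] q6 -2.23
```

>>> {"op": "drive_tool", "data": {"series": [[0.0,[0.001,0.002,0.015],[0,0,0]],[0.0,[0.001,0.002,0.035],[0,0,0]],[0.0,[0.001,0.002,0.055],[0,0,0]],[0.0,[0.001,0.002,0.068],[0,0,0]],[0.0,[0.001,0.002,0.072],[0,0,0]]]}}

```text
time: 13.12
tool_pos: [0.4944, -0.4219, 0.0548]
ee_rot: [3.139, -0.002, 3.094]
wrist_force: [-0.3, 0.3, -6.0]
width: 0.0099
finger_force: 30.0
```

>>> {"op": "drive_tool", "data": {"series": [[0.0,[0,0,0.001],[0,0,0]],[0.0,[0,0,0.002],[0,0,0]],[0.0,[0,0,0.002],[0,0,0]]]}}

```text
time: 13.5
tool_pos: [0.495, -0.4236, 0.0558]
ee_rot: [-3.141, 0.001, 3.093]
wrist_force: [0.3, -0.3, -6.0]
width: 0.0098
finger_force: 30.0
```

```bash
python3 -c "
from h import *
go((.494,-.4238,.052,3.0925))
cv2.imwrite('pics/s3.png',cv2.resize(imaging.snapshot('scene')[110:230,90:250,::-1],(800,600)))"
```

```text
[ 0.001  -0.0003  0.0038] [-0.0009  0.0011  0.0002] q6 -2.23
```

View pics/s3.png

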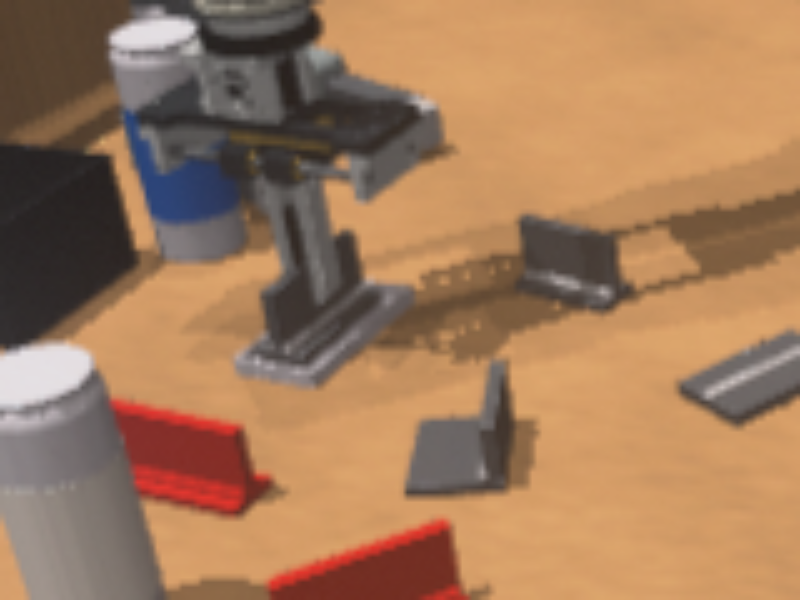

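The long tee hangs just above its tray at (325,330), centred. I'll lower it about 4 mm more, then release.

>>> {"op": "drive_tool", "data": {"series": [[0.0,[0.001,0,0.001],[0,0,0]],[0.0,[0.001,0,0.002],[0,0,0]],[0.0,[0.001,0,0.003],[0,0,0]],[0.0,[0.001,0,0.0035],[0,0,0]],[0.0,[0.001,0,0.0035],[0,0,0]]]}}

```text
time: 14.18
tool_pos: [0.4938, -0.4231, 0.0519]
ee_rot: [-3.142, 0.0, 3.093]
wrist_force: [-0.7, 1.0, -3.3]
width: 0.01
finger_force: 30.0
```

>>> {"op": "drive_tool", "data": {"series": [[0.0,[0,0,0.0005],[0,0,0]],[0.0,[0,0,0.001],[0,0,0]],[0.0,[0,0,0.001],[0,0,0]]]}}

```text
time: 14.55
tool_pos: [0.4938, -0.4231, 0.0518]
ee_rot: [-3.141, 0.0, 3.093]
wrist_force: [-3.7, 3.5, 5.0]
width: 0.0099
finger_force: 30.0
```

Contact with the floor: the wrist force has turned positive. Now I'll release and lift.

>>> {"op": "drive_tool", "data": {"series": [[0.02,[0,0,0],[0,0,0]],[0.05,[0,0,0],[0,0,0]],[0.08,[0,0,0],[0,0,0]],[0.08,[0,0,0],[0,0,0]],[0.08,[0,0,-0.01],[0,0,0]]]}}

```text
time: 15.18
tool_pos: [0.4933, -0.4226, 0.0596]
ee_rot: [3.14, -0.002, 3.093]
wrist_force: [-0.3, -1.2, -0.4]
width: 0.0564
finger_force: 0.0
```

>>> {"op": "drive_tool", "data": {"series": [[0.08,[0,0,-0.03],[0,0,0]],[0.08,[0,0,-0.06],[0,0,0]],[0.08,[0,0,-0.1],[0,0,0]],[0.08,[0,0,-0.12],[0,0,0]],[0.08,[0,0,-0.12],[0,0,0]]]}}

```text
time: 15.8
tool_pos: [0.4948, -0.4241, 0.184]
ee_rot: [-3.137, 0.005, 3.093]
wrist_force: [-0.9, 0.5, -0.1]
width: 0.08
finger_force: 0.0
```

```bash
python3 -c "
from h import *
go((.44,-.35,.17,2.3),(.3885,-.2836,.17,1.377),(.3885,-.2836,.1,1.377))"
```

```text
[0.0584 0.0714 0.0134] [-0.0021  0.006   0.7929] q6 -1.4
[0.0838 0.0058 0.    ] [ 0.    -0.     0.923] q6 -0.44
[ 0.   -0.    0.07] [0. 0. 0.] q6 -0.44
```

>>> {"op": "drive_tool", "data": {"series": [[0.09,[0.012,0.014,0],[0,0,0.16]],[0.09,[0.024,0.028,0.005],[0,0,0.32]],[0.09,[0.036,0.042,0.01],[0,0,0.48]],[0.09,[0.048,0.056,0.013],[0,0,0.64]],[0.09,[0.058,0.071,0.013],[0,0,0.793]]]}}

```text
time: 16.42
tool_pos: [0.4381, -0.3482, 0.1654]
ee_rot: [-3.141, -0.004, 2.294]
wrist_force: [-0.2, 0.5, 0.7]
width: 0.0899
finger_force: 0.0
```

>>> {"op": "drive_tool", "data": {"series": [[0.09,[0.016,0.001,0],[0,0,0.18]],[0.09,[0.033,0.002,0],[0,0,0.36]],[0.09,[0.05,0.004,0],[0,0,0.54]],[0.09,[0.067,0.005,0],[0,0,0.73]],[0.09,[0.084,0.006,0],[0,0,0.91]]]}}

```text
time: 17.05
tool_pos: [0.3869, -0.2817, 0.1659]
ee_rot: [-3.139, -0.001, 1.384]
wrist_force: [-0.2, -1.0, 0.3]
width: 0.0902
finger_force: 0.0
```

>>> {"op": "drive_tool", "data": {"series": [[0.09,[0,0,0.02],[0,0,0]],[0.09,[0,0,0.04],[0,0,0]],[0.09,[0,0,0.06],[0,0,0]],[0.09,[0,0,0.07],[0,0,0]],[0.09,[0,0,0.07],[0,0,0]]]}}

```text
time: 17.68
tool_pos: [0.3872, -0.2821, 0.0962]
ee_rot: [-3.139, -0.002, 1.39]
wrist_force: [-0.4, 0.1, 0.6]
width: 0.0899
finger_force: 0.0
```

```bash
python3 -c "
from h import *
go((.3885,-.2836,.047,1.377))"
```

```text
[-0.0013  0.0017  0.0492] [-0.0023 -0.0015  0.0128] q6 -0.44
```

>>> {"op": "drive_tool", "data": {"series": [[0.09,[-0.001,0.0015,0.02],[0,0,0.013]],[0.09,[-0.001,0.0015,0.04],[0,0,0.013]],[0.09,[-0.001,0.0015,0.049],[0,0,0.013]],[0.06,[-0.001,0.0015,0.049],[0,0,0.013]],[0.03,[-0.001,0.0015,0.049],[0,0,0.013]]]}}

```text
time: 18.3
tool_pos: [0.3897, -0.2845, 0.0495]
ee_rot: [3.14, 0.001, 1.377]
wrist_force: [0.2, 0.6, 0.3]
width: 0.0733
finger_force: 0.0
```

>>> {"op": "drive_tool", "data": {"series": [[0.0,[0,0,0],[0,0,0]],[0.0,[0,0,0],[0,0,0]],[0.0,[0,0,0],[0,0,0]],[0.0,[0,0,0],[0,0,0]],[0.0,[0,0,0],[0,0,0]]]}}

```text
time: 18.92
tool_pos: [0.3891, -0.2839, 0.0484]
ee_rot: [3.142, -0.0, 1.377]
wrist_force: [0.3, -0.3, -0.1]
width: 0.0235
finger_force: 0.0
```

>>> {"op": "drive_tool", "data": {"series": [[0.0,[0,0,0],[0,0,0]],[0.0,[0,0,0],[0,0,0]],[0.0,[0,0,0],[0,0,0]]]}}

```text
time: 19.3
tool_pos: [0.389, -0.2839, 0.0484]
ee_rot: [-3.141, -0.0, 1.377]
wrist_force: [-0.9, -0.4, 0.0]
width: 0.0097
finger_force: 30.0
```

```bash
python3 -c "
from h import *
print(robot.get_obs()['tool_pos'])
go((.3885,-.2836,.14,1.377),(.43,-.08,.14,1.1),(.47,.14,.14,0.85),(.495,.32,.14,.657),(.5076,.4185,.14,.657))"
```

```text
[ 0.38895456 -0.28393425  0.04840523]
[ 0.0003 -0.0005 -0.0916] [-0.0004 -0.0001 -0.0003] q6 -0.44
[0.2078 0.0015 0.    ] [ 0.    -0.     0.277] q6 0.29
[ 0.2142 -0.0641 -0.    ] [-0.   -0.    0.25] q6 1.01
[ 0.1517 -0.1    -0.    ] [ 0.    -0.     0.193] q6 1.49
[ 0.0701 -0.0703 -0.    ] [0. 0. 0.] q6 1.6
```

>>> {"op": "drive_tool", "data": {"series": [[0.0,[0,0,-0.01],[0,0,0]],[0.0,[0,0,-0.03],[0,0,0]],[0.0,[0,0,-0.055],[0,0,0]],[0.0,[0,0,-0.08],[0,0,0]],[0.0,[0,0,-0.092],[0,0,0]]]}}

```text
time: 19.92
tool_pos: [0.3896, -0.2843, 0.142]
ee_rot: [3.14, 0.001, 1.377]
wrist_force: [1.0, 0.2, -2.7]
width: 0.0097
finger_force: 30.0
```

>>> {"op": "drive_tool", "data": {"series": [[0.0,[0.03,0,0],[0,0,0.05]],[0.0,[0.07,0.0005,0],[0,0,0.1]],[0.0,[0.115,0.001,0],[0,0,0.16]],[0.0,[0.16,0.001,0],[0,0,0.22]],[0.0,[0.208,0.0015,0],[0,0,0.277]]]}}

```text
time: 20.55
tool_pos: [0.4303, -0.0787, 0.1398]
ee_rot: [-3.14, 0.0, 1.097]
wrist_force: [1.0, -0.1, -3.4]
width: 0.0098
finger_force: 30.0
```

>>> {"op": "drive_tool", "data": {"series": [[0.0,[0.043,-0.013,0],[0,0,0.05]],[0.0,[0.086,-0.026,0],[0,0,0.1]],[0.0,[0.129,-0.039,0],[0,0,0.15]],[0.0,[0.172,-0.052,0],[0,0,0.2]],[0.0,[0.214,-0.064,0],[0,0,0.25]]]}}

```text
time: 21.18
tool_pos: [0.4703, 0.1411, 0.1397]
ee_rot: [-3.141, 0.001, 0.849]
wrist_force: [1.2, -0.7, -3.7]
width: 0.0101
finger_force: 30.0
```

>>> {"op": "drive_tool", "data": {"series": [[0.0,[0.034,-0.022,0],[0,0,0.04]],[0.0,[0.066,-0.044,0],[0,0,0.08]],[0.0,[0.097,-0.064,0],[0,0,0.12]],[0.0,[0.126,-0.083,0],[0,0,0.16]],[0.0,[0.152,-0.1,0],[0,0,0.193]]]}}

```text
time: 21.8
tool_pos: [0.4954, 0.3209, 0.1393]
ee_rot: [-3.141, 0.002, 0.656]
wrist_force: [0.6, -0.7, -4.1]
width: 0.0095
finger_force: 30.0
```

```bash
python3 -c "
from h import *
go((.5076,.4185,.14,.657),(.5076,.4185,.055,.657))"
```

```text
[ 0.0692 -0.0699 -0.0009] [-0.0005  0.0022 -0.0008] q6 1.6
[ 0.    -0.     0.085] [0. 0. 0.] q6 1.6
```

>>> {"op": "drive_tool", "data": {"series": [[0.0,[0.02,-0.02,0],[0,0,0]],[0.0,[0.04,-0.04,0],[0,0,0]],[0.0,[0.058,-0.058,0],[0,0,0]],[0.0,[0.0695,-0.07,0],[0,0,0]],[0.0,[0.0695,-0.07,0],[0,0,0]]]}}

```text
time: 22.42
tool_pos: [0.5079, 0.4181, 0.1395]
ee_rot: [-3.142, 0.002, 0.658]
wrist_force: [-0.4, -0.7, -3.5]
width: 0.01
finger_force: 30.0
```

>>> {"op": "drive_tool", "data": {"series": [[0.0,[0,0,0.02],[0,0,0]],[0.0,[0,0,0.045],[0,0,0]],[0.0,[0,0,0.065],[0,0,0]],[0.0,[0,0,0.078],[0,0,0]],[0.0,[0,0,0.082],[0,0,0]]]}}

```text
time: 23.05
tool_pos: [0.5078, 0.417, 0.057]
ee_rot: [-3.141, 0.002, 0.656]
wrist_force: [0.1, -0.7, -2.8]
width: 0.0096
finger_force: 30.0
```

>>> {"op": "drive_tool", "data": {"series": [[0.0,[0,0,0],[0,0,0]],[0.0,[0,0,0],[0,0,0]]]}}

```text
time: 23.3
tool_pos: [0.509, 0.4181, 0.0598]
ee_rot: [3.141, -0.002, 0.657]
wrist_force: [-0.9, -0.5, -2.6]
width: 0.0098
finger_force: 30.0
```

```bash
python3 -c "
from h import *
go((.5076,.4185,.0515,.657))
cv2.imwrite('pics/s4.png',cv2.resize(imaging.snapshot('scene')[150:270,320:480,::-1],(800,600)))"
```

```text
[-0.0009 -0.0011  0.0083] [ 0.0001 -0.0025 -0.0002] q6 1.6
```

View pics/s4.png

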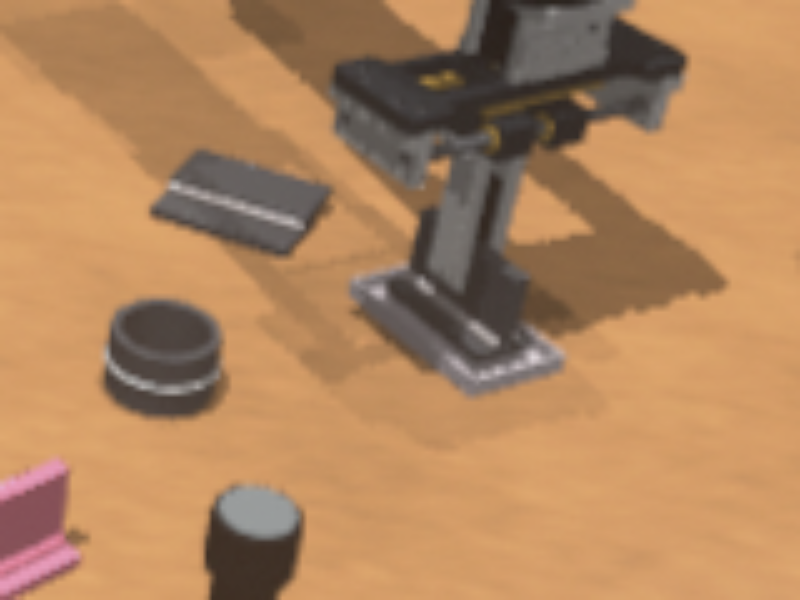

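The medium tee is held centred over its tray at (455,330), about 8 mm above the floor. I'll lower it gently.

>>> {"op": "drive_tool", "data": {"series": [[0.0,[-0.001,-0.001,0.002],[0,0,0]],[0.0,[-0.001,-0.001,0.004],[0,0,0]],[0.0,[-0.001,-0.001,0.006],[0,0,0]],[0.0,[-0.001,-0.001,0.007],[0,0,0]],[0.0,[-0.001,-0.001,0.007],[0,0,0]]]}}

```text
time: 23.98
tool_pos: [0.5069, 0.4179, 0.0515]
ee_rot: [-3.142, -0.0, 0.657]
wrist_force: [-0.0, 1.2, -4.0]
width: 0.01
finger_force: 30.0
```

>>> {"op": "drive_tool", "data": {"series": [[0.0,[0,0,0.0005],[0,0,0]],[0.0,[0,0,0.001],[0,0,0]],[0.0,[0,0,0.001],[0,0,0]]]}}

```text
time: 24.35
tool_pos: [0.507, 0.4179, 0.0514]
ee_rot: [3.142, -0.001, 0.657]
wrist_force: [-1.9, -0.5, 2.5]
width: 0.0101
finger_force: 30.0
```

>>> {"op": "drive_tool", "data": {"series": [[0.02,[0,0,0],[0,0,0]],[0.05,[0,0,0],[0,0,0]],[0.08,[0,0,0],[0,0,0]],[0.08,[0,0,0],[0,0,0]],[0.08,[0,0,-0.01],[0,0,0]]]}}

```text
time: 24.98
tool_pos: [0.5063, 0.4174, 0.0597]
ee_rot: [-3.141, 0.002, 0.657]
wrist_force: [0.5, 0.6, 0.7]
width: 0.0564
finger_force: 0.0
```

>>> {"op": "drive_tool", "data": {"series": [[0.08,[0,0,-0.03],[0,0,0]],[0.08,[0,0,-0.07],[0,0,0]],[0.08,[0,0,-0.12],[0,0,0]],[0.08,[0,0,-0.16],[0,0,0]],[0.08,[0,0,-0.18],[0,0,0]]]}}

```text
time: 25.6
tool_pos: [0.5076, 0.4184, 0.2454]
ee_rot: [3.141, -0.007, 0.657]
wrist_force: [0.6, -0.0, 0.3]
width: 0.0798
finger_force: 0.0
```

```bash
python3 -c "
from h import *
go((.35,.53,.25,.657))"
```

```text
[-0.0566 -0.1846 -0.005 ] [ 0.0003 -0.0067 -0.0001] q6 1.9
```

>>> {"op": "drive_tool", "data": {"series": [[0.08,[-0.05,0.002,0],[0,0,0]],[0.08,[-0.1,0.005,0],[0,0,0]],[0.08,[-0.15,0.007,0],[0,0,0]],[0.08,[-0.2,0.01,0],[0,0,0]],[0.08,[-0.24,0.012,0],[0,0,0]]]}}

```text
time: 26.22
tool_pos: [0.3228, 0.2607, 0.2415]
ee_rot: [3.141, -0.002, 0.657]
wrist_force: [0.9, -0.7, 0.3]
width: 0.08
finger_force: 0.0
```

Run:
```python
from h import *
for n in("top","scene"): cv2.imwrite(f"pics/{n}_end.png",cv2.resize(imaging.snapshot(n)[:,:,::-1],(800,600),interpolation=cv2.INTER_CUBIC))
```

```text
(no output)
```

View pics/top_end.png

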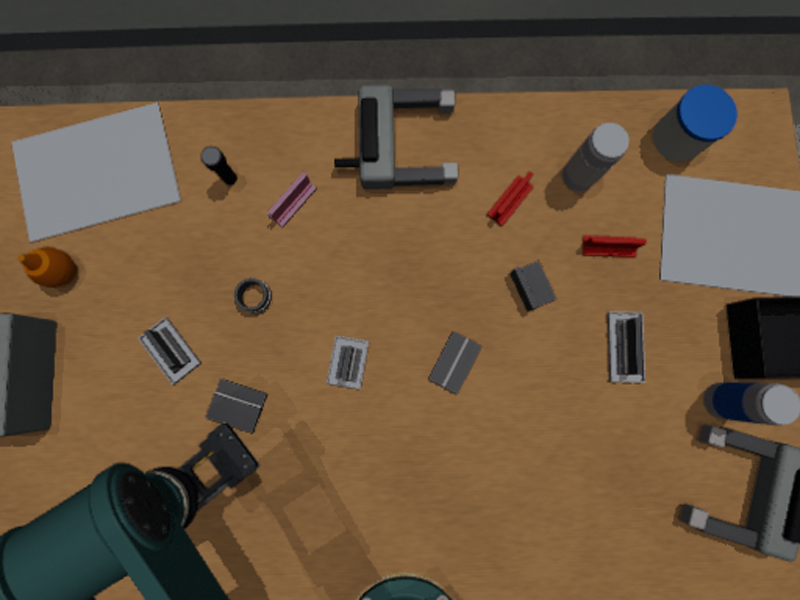

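View pics/scene_end.png

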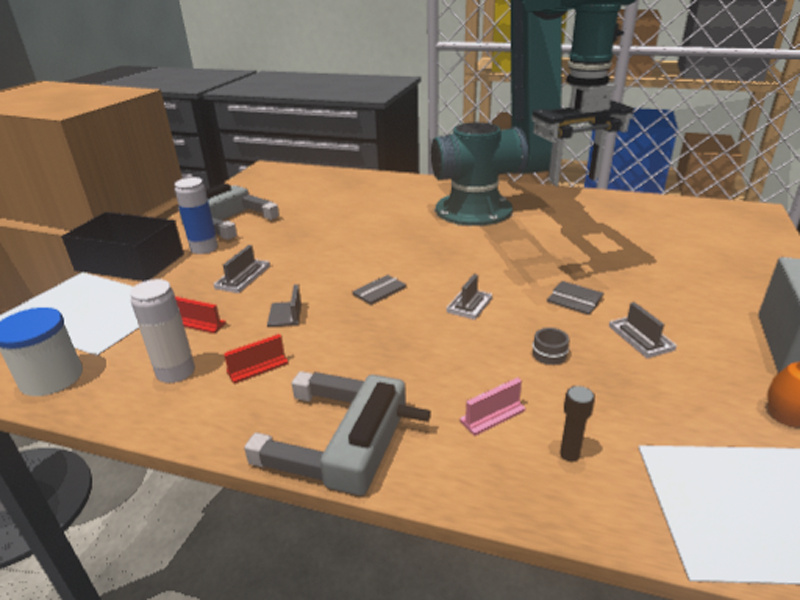

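All three tees stand upright and centred in their own trays: medium at (170,350), short at (348,362) and long at (626,347) in the top view. The other test pieces have not moved.

```bash
python3 -c "
from bench import robot
print(robot.close_job())"
```

```text
the job is handed in; nothing more can be done
None
```

The job is handed in: in the final pictures all three tees stand upright, centred and lengthwise in their own trays, and the other test pieces lie where they were; no verdict was returned.

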